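# Tap the jammed tail roller of a belt conveyor home

### The arm

A 7-joint arm with a two-finger parallel gripper is mounted at the origin on the work surface. World frame = base frame: x ahead of the robot, y to its left, z up, the work surface at z = 0. Lengths are in m, angles in degrees, forces in N, time in s.
With the tool pointing down it reaches from about 0.425 to 0.875 m from the base axis. Payload 4.7 kg.
Tool frame: the origin (TCP) lies midway between the tips of the shut fingers; the grasp point (between the pads) lies 19 mm behind it; z points along the fingers, y is the line along which they close (so a half turn about z gives the same grasp; the last joint's range is limited). The gripper opens to 87 mm and grips with 3 to 60 N. Pads are 19 mm wide; open, the fingers measure 117 mm over their backs; the gripper's body (75 mm by 190 mm) begins 51 mm behind the grasp point.
Start: joints at [-75.625, 18.392, -4.016, 83.108, 1.295, 78.541, -3.26], TCP at [0.153, 0.632, 0.223] pointing down, gripper open.
Joint ranges: [-163.93, 163.93], [-17.29, 119.83], [-79.2, 71.16], [3.27, 140.29], [-89.18, 269.18], [5.43, 117.66], [-154.24, 154.24]. Speed limits (degrees/s): [147.25, 147.25, 180, 180, 180, 180, 180].

### API

Orientations are given as [roll, pitch, yaw] about the fixed x, y, z axes, in that order (R = Rz(yaw) Ry(pitch) Rx(roll)).
In Python, from cell import env, viewer, boxes_of, masks_of gives the robot as it stands. The module is installed in compiled form; this text tells all that it offers.
- The arm moves only by the tool apply_moves, never from a script. Its argument "moves" is a list of rows, each a list of 7 numbers: the shift along the tool's x, y, z scaled (see below), then the turn, a rotation vector about the tool's x, y, z scaled (see below), then the opening, from 0 (shut) to 1 (fully open). A call has 1 to 20 rows; each row is the pose to reach, as a shift and turn from the pose commanded when the call began, along the tool's axes at that moment; what a row does not reach only later rows make up. The controller multiplies each number of a shift by 0.2 m and each number of a turn by 1.5 rad. A row lasts 1/10 s, in which the tool goes at most 50 mm and 8.59 degrees, less where a joint would pass 70% of its speed; a pose out of reach is approached as far as the arm can. A call with a number of a shift or a turn outside -1 to 1 is refused whole. A call with a gripper value outside its range is refused whole. The fingers move at their own pace and stop on an object; "grip_force" is the grip in N (left out, the last holds). Time passes only in rows, so rows that repeat a pose let the fingers close. It gives the time, the measured TCP pose, the force, the opening and the grip force at its end, in the units of the state.
- env.get_obs(): the state, without advancing time (a new reading comes with each control period).
- viewer.read_camera(name): name is "side" or "top"; returns the picture (384x512x3 uint8, red, green, blue); there is no depth.
- viewer.get_calibration(name): a dict with "fov_y" (degrees; the focal length in pixels is half the picture's height over the tangent of half this angle, whatever the lens; pixels are square), "cx", "cy" (the principal point, pixels), "k1" (the pictures are not rectified: a ray, as slopes to the right and down, at radius r is drawn at 1 + k1 r^2 times it, then the intrinsics apply), "position" and "orientation" of the camera in the world. Camera axes: x right, y up, looking along -z (the intrinsics and any distortion apply to the point x, -y, -z); pixel columns grow to the right and rows downward; lengths in m; the calibration is good to about 2 mm. A picture is of the moment at which its call begins. get_calibration takes no time and is no camera call.
- env.sign_off(): hands the job in; it is judged then, once.
Trained networks look in the newest picture that a camera, given by its name, has taken for a name from the list of things; names that differ only in an ending like _2 or _b are one class to them, and where a whole thing is asked for, a point or a joint stands for the part that bears it (a point fixed in the world has none). Each returns a list of dicts, best first, with "conf" (0 to 1); they miss things now and then, are a little off and sometimes report something else, mostly with a low value. They report only what shows in the picture. A call takes as long as a camera call. They do not tell look-alikes from the thing itself.
- boxes_of(camera, target): "location" ([column, row] in pixels, amid what is visible of it).
- masks_of(camera, target): "pixels" (384x512 bool, what is visible of it) and "location" ([column, row] in pixels, amid what is visible of it).
The state is a dict: "time_s": time; "qpos": joint angles; "joint_velocities": joint speeds; "effort": joint torques, N m; "tool_pos": TCP position; "tool_rot": TCP orientation; "force": force on the tool from outside, world axes, zero at the start; "wrist_torque": the same for the moment, N m; "grip_width": finger opening in m; "grasp_force": force on a finger pad.
Only numpy, scipy, OpenCV 4.12 (cv2) and the standard library are available. Lean on these libraries where they do the work, as an engineer would, in place of code of your own. Each camera call takes 0.05 s, during which the arm holds its last target. There are 200 camera calls.

### The job

The tail roller of the short conveyor (its belt is off) has jammed in its slots. Pick up the mallet and tap the two upright lugs lightly with it, on alternating ends and a few millimetres at a time, away from the drive end, until both ends of the roller sit against their end stops; never let one end get more than about 10 mm ahead of the other, and do not touch the lugs or roller with the gripper. Then lay the mallet back down on its rubber mat, and leave the other things where they are.

Things in the scene. Friction and masses are not known exactly. Their poses are not given: they have to be found in the camera images.
- conveyor: Fixed conveyor: green bed 136 mm wide between two aluminium rails, 62 mm high (but for the lugs). Origin on the table on its centre line; x runs along the rails from the drive roller (robot side) to the tail roller, y to the left. Rails from -130 to 160 mm in x. Yaw within 0.3 rad. Black end stops on the outer sides of the rails, x 90 to 104 mm, 62 mm high.
- left_end_face (a point): Centre of the striking face of the left (+y) lug of the tail roller, at 100 mm height and 98 mm to the left of the conveyor's centre line. The lug is a dark steel upright, 34 mm wide and 18 mm thick, rising from 60 to 130 mm above the table on a sliding bearing block; its striking face looks back along the conveyor's -x. With the joint at 0 the face is 20 mm ahead of the conveyor's origin along x.
- right_end_face (a point): The same point on the right (-y) lug, 98 mm to the right of the centre line.
- left_end (a joint): How far the left bearing block has slid along the conveyor's +x, in m: starts between 0 and 0.006, 0.030 against its end stop. It is stuck with about 6 N of friction and stays where it is left; each end moves on its own, the roller turning askew between them.
- right_end (a joint): The same for the right bearing block, with its own start.
- skew (a joint): How far the roller is askew, in rad: 0 when square, positive when the left end is ahead; 0.01 rad is 2 mm between the ends (196 mm apart). It binds solid at 0.1 either way.
- mallet: Mallet, 0.2 to 0.4 kg, lying on the mat. Origin under the middle of its head; the head is a block 44 mm (x) by 90 mm (y) by 50 mm high with flat white faces at both y ends, 45 mm from the origin; the square wooden handle, 24 mm thick, runs to -x, its axis 25 mm above the underside, and ends in a rubber butt 50 mm high and 36 mm wide (114 to 136 mm from the origin). Either face may strike.
- mallet_grip (a point): Point on the axis of the mallet's handle, 55 mm from the middle of the head, near its centre of mass, where it is well gripped across the handle.
- mallet_butt (a point): Middle of the mallet's butt, 125 mm from the middle of the head, on the handle's axis.
- mat: Black rubber mat 280 (x) by 160 (y) by 4 mm, fixed to the table, left or right of the conveyor. Origin under its centre.
- board: Wooden board 260 by 160 mm with small controllers, 30 mm high, fixed, on the other side of the conveyor. Origin under its centre.
- wrench: Loose wrench 140 mm long, lying on the table (to be left alone). Origin under its middle.
- magazine: Loose blue square tube on a foot 60 mm square, 124 mm tall (to be left alone). Origin under its centre.
- parts_bin: Loose yellow open bin 100 by 80 by 50 mm (to be left alone). Origin under its centre.
- offcut: Loose aluminium profile offcut 40 by 180 by 40 mm (to be left alone). Origin under its centre.
- roll_bearing: Loose steel bearing, 64 mm across and 20 mm high (to be left alone). Origin under its centre.
There are look-alikes about, which are no part of the job. Leave any orange look-alike of the mallet alone.

How it is judged (in metres and radians):
On the way, in this order (a step that is already met when the one before it is completed fails the run):
1. the mallet is picked up (z of mallet in the frame of mat above 0.03 m), for 0.1 s.
2. both ends of the tail roller are against their end stops (within 3 mm) (value of joint each of left_end, right_end above 0.027 m), for 0.1 s.
At the end, for the whole second after the job is handed in: Both ends of the tail roller are within 3 mm of their end stops (both joints above 0.027), and the mallet lies flat and still on the rubber mat, with the middle of its head and its butt over the mat (all of step 2 and x of mallet in the frame of mat between -0.14 and 0.14 m and y of mallet in the frame of mat between -0.08 and 0.08 m and x of mallet_butt in the frame of mat between -0.14 and 0.14 m and y of mallet_butt in the frame of mat between -0.08 and 0.08 m and z of mallet_grip in the frame of mat below 0.04 m and angle between mallet's own z axis and vertical below 0.15 rad and linear speed of mallet below 0.02 m/s); the robot touches nothing.
It fails at once if one end of the roller more than 13.5 mm ahead of the other (it binds) (value of joint skew above 0.07 rad or value of joint skew below -0.07 rad).
It fails at once if a blow or shove of more than 80 N of the mallet on a lug (contact force between mallet and left_end above 80 N or contact force between mallet and right_end above 80 N).
It fails at once if the gripper or arm pushes on the lugs or the roller (contact force between any of the fingers, the arm and left_end above 1 N or contact force between any of the fingers, the arm and right_end above 1 N).
It fails at once if a bystander moved by more than 20 mm (distance of any of wrench, magazine, parts_bin, offcut, roll_bearing from where it was at the start of the episode above 0.02 m).
It also fails if it takes over 64 s, if anything falls off the work surface, if the arm or the gripper's body presses on something with over 40 N, if the wrist force passes 120 N, or if a joint passes its speed limit or range.

## Working session

There is one attempt and no reset: what is moved stays moved. The work goes in short steps, Python scripts to look and compute and a tool call to move; the robot and the scene stay as the last step left them, time stands still between calls to the robot, and variables do not carry over. Pictures are saved under pics/ and viewed, at most 10 in all, crops included, and the job is handed in when it is done.

Besides the shell and the picture viewer there is one more tool, called after ">>>" in YAML: its name, and indented under it one key for each argument. apply_moves: Moves the arm, as the interface text tells. Shifts and turns lie within -1 to 1; 1 stands for 0.2 m of shift or 1.5 rad of turn. Its arguments: {"type":"object","properties":{"moves":{"type":"array","items":{"type":"array","items":{"type":"number","minimum":-1,"maximum":1}}},"grip_force":{"type":"number"}},"required":["moves"]}

```bash
mkdir -p pics; cat > h.py <<'E'
import numpy as np, cv2
from cell import env, viewer, boxes_of, masks_of
from scipy.spatial.transform import Rotation as R
def cal(n):
    c=viewer.get_calibration(n); f=192/np.tan(np.radians(c['fov_y'])/2)
    return c,f,np.array(c['position']),R.from_euler('xyz',c['orientation'],degrees=True).as_matrix()
def ray(n,uv):
    c,f,p,M=cal(n); d=(np.array(uv,float)-[c['cx'],c['cy']])/f
    s=d.copy()
    for _ in range(30): s=d/(1+c['k1']*(s@s))
    return p,M@np.array([s[0],-s[1],-1])
def at(n,uv,z):
    p,d=ray(n,uv); return p+d*(z-p[2])/d[2]
def proj(n,P):
    c,f,p,M=cal(n); q=M.T@(np.array(P)-p); s=np.array([q[0],-q[1]])/-q[2]
    return s*(1+c['k1']*(s@s))*f+[c['cx'],c['cy']]
def shot(n,fn=None):
    im=viewer.read_camera(n)
    if fn: cv2.imwrite('pics/'+fn,im[:,:,::-1])
    return im
E
python3 - <<'E'
from h import *
for n in('top','side'):
    print(n,viewer.get_calibration(n)); shot(n,n+'0.png')
print(env.get_obs())
for t,z in [('conveyor',.06),('mallet',.05),('mallet_grip',.029),('mallet_butt',.029),('mat',.004),('board',.03),('left_end_face',.1),('right_end_face',.1),('left_end',.13),('wrench',.01),('magazine',.124),('parts_bin',.05),('offcut',.04),('roll_bearing',.02)]:
    for r in boxes_of('top',t)[:3]: print(t,round(r['conf'],2),np.round(r['location'],1),np.round(at('top',r['location'],z),3))
E
```

```text
top {'fov_y': 48.346965974794216, 'cx': 258.5035140106357, 'cy': 192.90088442561955, 'k1': -0.04879792132968103, 'position': array([0.39415894, 0.0076662 , 1.19652355]), 'orientation': array([  4.2696578 ,   0.26877663, -90.30744634])}
side {'fov_y': 51.97775421512006, 'cx': 251.4982049259329, 'cy': 199.3913660299216, 'k1': -0.11559631120034364, 'position': array([ 0.46028505, -0.9782236 ,  0.79749986]), 'orientation': array([54.55597386,  0.93292321, -1.28199118])}
{'time_s': 0.1, 'qpos': array([-75.62446294,  18.43559756,  -4.0158343 ,  83.16744157,
         1.29408366,  78.53926958,  -3.25933164]), 'joint_velocities': array([-0.04172411, -0.10061637,  0.00525817, -0.16366157, -0.03895265,
        0.11437164, -0.03607085]), 'effort': array([-2.72218513e-04, -4.92572987e+01, -4.05996284e-01, -3.13397849e+01,
       -6.42889948e-02,  3.95780581e-02,  1.10680453e-04]), 'tool_pos': array([0.15241138, 0.63138273, 0.22156613]), 'tool_rot': array([-1.79902870e+02,  4.34232247e-03,  1.66434824e+02]), 'force': array([-0.62369236, -0.15126672,  0.56710709]), 'wrist_torque': array([ 0.0086488
[... 464 characters left out ...]
 0.004]
board 0.63 [385.4 177.3] [ 0.522 -0.337  0.03 ]
board 0.15 [256.1  88.1] [0.775 0.018 0.03 ]
left_end_face 0.84 [237.7 144.9] [0.601 0.066 0.1  ]
left_end_face 0.64 [344.4  95.9] [ 0.73  -0.214  0.1  ]
left_end_face 0.26 [257.2  85.9] [0.758 0.014 0.1  ]
right_end_face 0.62 [288.7 145.3] [ 0.599 -0.067  0.1  ]
left_end 0.79 [241.4 142.8] [0.601 0.055 0.13 ]
left_end 0.39 [186.   90.4] [0.738 0.196 0.13 ]
wrench 0.84 [205.6 237.9] [0.359 0.16  0.01 ]
wrench 0.25 [241.2 144.3] [0.62  0.061 0.01 ]
magazine 0.57 [183.9  91.5] [0.737 0.203 0.124]
offcut 0.76 [256.  87.] [0.775 0.018 0.04 ]
offcut 0.41 [345.7  91.9] [ 0.76 -0.23  0.04]
roll_bearing 0.75 [323.9 238.5] [ 0.356 -0.166  0.02 ]
```

```bash
ls pics
```

```text
side0.png
top0.png
```

View pics/top0.png

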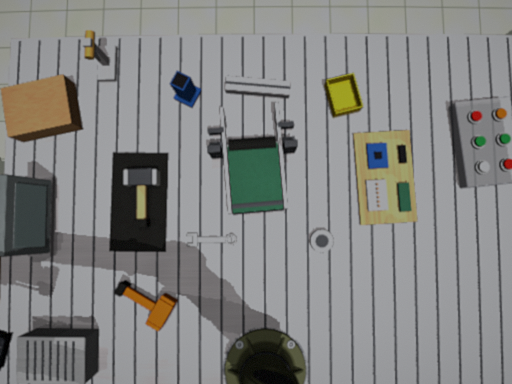

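View pics/side0.png

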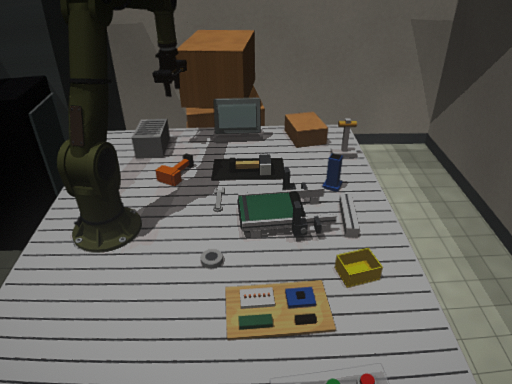

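The top view shows the real mallet on the black mat: head at about (141,177), handle running down to about (141,222). The lugs are at about (215,147) and (290,144), and the orange look-alike at (150,303). Next I'll enlarge the parts that matter.

```bash
python3 - <<'E'
from h import *
im=shot('top')
a=cv2.resize(im[145:255,105:175],None,fx=5,fy=5,interpolation=cv2.INTER_CUBIC)
b=cv2.resize(im[95:220,200:305],None,fx=4.4,fy=4.4,interpolation=cv2.INTER_CUBIC)
h=max(a.shape[0],b.shape[0]); c=np.zeros((h,a.shape[1]+b.shape[1],3),np.uint8)
c[:a.shape[0],:a.shape[1]]=a; c[:b.shape[0],a.shape[1]:]=b
c=np.clip(c.astype(float)*1.6,0,255).astype(np.uint8); print(c.shape)
cv2.imwrite('pics/c1.png',c[:,:,::-1])
for t in['mallet','mat','conveyor','left_end','right_end']:
    for r in masks_of('top',t)[:3]:
        m=r['pixels']; ys,xs=np.nonzero(m); print(t,round(r['conf'],2),r['location'],m.sum(),cv2.minAreaRect(np.c_[xs,ys].astype(np.float32)))
E
```

```text
(550, 812, 3)
mallet 0.89 [150.1, 303.3] 1168 ((142.40000915527344, 302.20001220703125), (60.821044921875, 36.671512603759766), 26.56505012512207)
mallet 0.63 [142.5, 185.0] 1125 ((141.5, 197.0), (58.0, 37.0), 90.0)
mat 0.74 [134.2, 207.6] 4504 ((138.70162963867188, 201.7577667236328), (56.419822692871094, 99.46492004394531), 2.2025980949401855)
conveyor 0.63 [254.5, 168.5] 5399 ((252.98060607910156, 158.4832305908203), (107.33467864990234, 90.34320068359375), 85.84036254882812)
conveyor 0.37 [134.9, 208.1] 4704 ((138.5566864013672, 201.51589965820312), (57.57650375366211, 100.5018310546875), 1.6365771293640137)
left_end 0.69 [242.9, 145.0] 752 ((241.1154022216797, 145.92308044433594), (16.496618270874023, 68.96330261230469), 82.87498474121094)
left_end 0.23 [184.8, 90.3] 660 ((182.90000915527344, 88.69999694824219), (30.857738494873047, 26.385601043701172), 26.56505012512207)
right_end 0.64 [290.7, 141.9] 237 ((289.5, 144.5), (17.0, 15.0), 90.0)
```

View pics/c1.png

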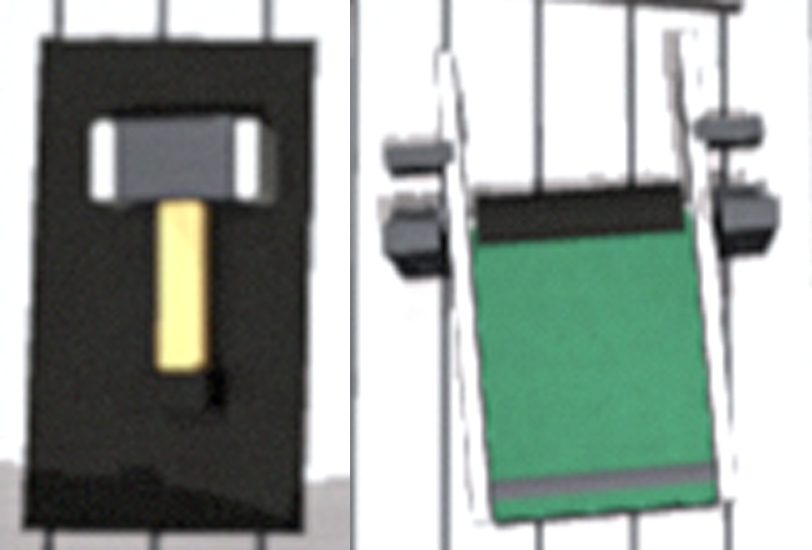

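The crop shows the mallet lying square on the mat. It also shows the lug tops (near (415,228) and (750,210) in the crop), and the end stops are ahead of them. I'll convert these edges to positions.

```bash
python3 - <<'E'
from h import *
A=lambda x,y:((x+.5)/5-.5+105,(y+.5)/5-.5+145)
B=lambda x,y:((x-350+.5)/4.4-.5+200,(y+.5)/4.4-.5+95)
P=lambda n,uv,z:print(n,np.round(at('top',uv,z)[:2],4))
for n,q in dict(headTL=(90,117),headBL=(90,200),headTR=(258,118),headBR=(257,202)).items():P(n,A(*q),.054)
for n,q in dict(h0=(179,202),h1=(179,370)).items():P(n,A(*q),.041)
for n,q in dict(mTL=(40,39),mTR=(315,41),mBL=(23,528),mBR=(302,531)).items():P(n,A(*q),.004)
g={}
for n,q in dict(nL=(493,522),nR=(718,502),fL=(445,52),fR=(689,29)).items():g[n]=at('top',B(*q),.062)[:2];P(n,B(*q),.062)
n=(g['nL']+g['nR'])/2;f=(g['fL']+g['fR'])/2;d=f-n;L=np.hypot(*d);d/=L;yaw=np.arctan2(d[1],d[0])
print('len',L,'yaw',np.degrees(yaw),'width',np.hypot(*(g['nL']-g['nR'])))
o=(n+f)/2-.015*d;print('o',o)
l=np.array([-d[1],d[0]])
for k,q,z in[('lug L outer back',(383,240),.13),('lugL in',(440,246),.13),('lugL fr',(383,208),.13),('lugR outer back',(777,225),.13),('lugR in',(723,230),.13),('lugR fr',(777,195),.13),('stopL back',(386,170),.062),('stopL fr',(386,142),.062),('stopR back',(763,143),.062),('stopR fr',(763,118),.062)]:
    p=at('top',B(*q),z)[:2]-o;print(k,np.round([p@d,p@l],4))
E
```

```text
headTL [0.5492 0.3803]
headBL [0.5041 0.3794]
headTR [0.548  0.2885]
headBR [0.5024 0.2885]
h0 [0.5039 0.3345]
h1 [0.4124 0.3332]
mTL [0.6008 0.4262]
mTR [0.5983 0.269 ]
mBL [0.3252 0.4304]
mBR [0.3233 0.2735]
nL [0.4252 0.0828]
nR [ 0.4365 -0.0529]
fL [0.7143 0.1123]
fR [ 0.7277 -0.038 ]
len 0.2910052083280571 yaw 4.372187388887656 width 0.13615156859773467
o [0.5609513 0.0249142]
lug L outer back [0.0331 0.1143]
lugL in [0.0269 0.0819]
lugL fr [0.0517 0.1129]
lugR outer back [ 0.0231 -0.1116]
lugR in [ 0.0228 -0.0805]
lugR fr [ 0.0405 -0.1132]
stopL back [0.089  0.1169]
stopL fr [0.1064 0.1157]
stopR back [ 0.0866 -0.1145]
stopR fr [ 0.1021 -0.1159]
```

>>> apply_moves:
  moves:
    - [-0.1,-0.056,0,0,0,0,1]
    - [-0.3,-0.17,0,0,0,0,1]
    - [-0.5,-0.28,0,0,0,0,1]
    - [-0.7,-0.395,0,0,0,0,1]
    - [-0.9,-0.51,0,0,0,0,1]
    - [-1,-0.565,0,0,0,0,1]

```text
time_s: 1.7
tool_pos: [0.3247, 0.4713, 0.223]
tool_rot: [-180.0, 0.1, 166.1]
force: [0.1, -0.7, 0.2]
grip_width: 0.0868
grasp_force: 0.0
```

```bash
cat > go.py <<'E'
import sys; from h import *
def go(x,y,z,yaw):
    o=env.get_obs(); M=R.from_euler('xyz',o['tool_rot'],degrees=True)
    T=R.from_euler('xyz',[180,0,yaw],degrees=True)
    print('t',round(o['time_s'],2),np.round(o['tool_pos'],4),np.round(o['tool_rot'],2),'F',np.round(o['force'],1),'w',round(o['grip_width'],4),'q',np.round(o['qpos']))
    print('shift',np.round(M.inv().apply(np.array([x,y,z])-o['tool_pos'])/.2,4),'turn',np.round((M.inv()*T).as_rotvec()/1.5,4))
if __name__=='__main__': go(*map(float,sys.argv[1:]))
E
python3 go.py .471 .3335 .1 180.5
```

```text
t 1.7 [0.3247 0.4713 0.223 ] [-1.7998e+02  1.3000e-01  1.6610e+02] F [ 0.1 -0.7  0.2] w 0.0868 q [-61.   9.   3.  95.  -0.  76.  18.]
shift [-0.8742 -0.4927  0.6171] turn [-0.0004  0.0015 -0.1676]
```

>>> apply_moves:
  moves:
    - [-0.12,-0.07,0.08,0,0,-0.03,1]
    - [-0.32,-0.18,0.22,0,0,-0.07,1]
    - [-0.52,-0.29,0.36,0,0,-0.11,1]
    - [-0.7,-0.39,0.5,0,0,-0.15,1]
    - [-0.82,-0.46,0.58,0,0,-0.168,1]
    - [-0.874,-0.493,0.617,0,0,-0.168,1]
    - [-0.874,-0.493,0.617,0,0,-0.168,1]

```text
time_s: 2.4
tool_pos: [0.468, 0.336, 0.0981]
tool_rot: [-179.9, -0.1, -179.4]
force: [-0.4, 1.0, 0.8]
grip_width: 0.0871
grasp_force: 0.0
```

```bash
python3 - <<'E'
from go import *
go(.471,.3335,.011,180.5)
s=shot('side'); t=shot('top')
def crop(im,P,w=55):
    return lambda n:None
u=proj('side',[.48,.334,.04]);v=proj('top',[.48,.334,.04])
f=lambda im,u:cv2.resize(im[int(u[1])-45:int(u[1])+45,int(u[0])-45:int(u[0])+45],(390,390),interpolation=cv2.INTER_CUBIC)
cv2.imwrite('pics/g1.png',np.hstack([f(s,u),f(t,v)])[:,:,::-1])
E
```

```text
t 2.4 [0.468  0.336  0.0981] [-1.7989e+02 -7.0000e-02 -1.7938e+02] F [-0.4  1.   0.8] w 0.0871 q [-47.  15.  10. 103.  -3.  63.  54.]
shift [-0.0154 -0.0118  0.4355] turn [-0.0013 -0.0009  0.0013]
```

View pics/g1.png

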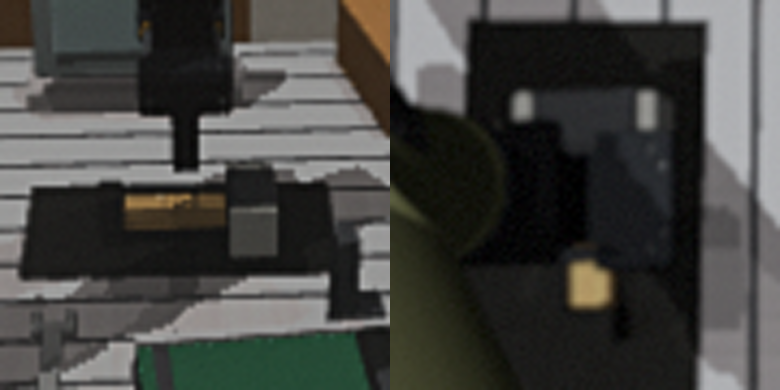

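The finger is over the handle, just short of the head, so it's well lined up. Next I'll descend, grip and lift.

>>> apply_moves:
  moves:
    - [-0.015,-0.012,0.12,0,0,0,1]
    - [-0.015,-0.012,0.25,0,0,0,1]
    - [-0.015,-0.012,0.35,0,0,0,1]
    - [-0.015,-0.012,0.41,0,0,0,1]
    - [-0.015,-0.012,0.43,0,0,0,1]
    - [-0.015,-0.012,0.43,0,0,0,1]
    - [-0.015,-0.012,0.43,0,0,0,0]
    - [-0.015,-0.012,0.43,0,0,0,0]
    - [-0.015,-0.012,0.43,0,0,0,0]
    - [-0.015,-0.012,0.43,0,0,0,0]
    - [-0.015,-0.012,0.43,0,0,0,0]
    - [-0.015,-0.012,0.43,0,0,0,0]
    - [-0.015,-0.012,0.43,0,0,0,0]
  grip_force: 60

```text
time_s: 3.8
tool_pos: [0.4703, 0.3359, 0.0132]
tool_rot: [180.0, 0.0, -179.1]
force: [0.2, -0.0, 0.1]
grip_width: 0.0391
grasp_force: 0.0
```

>>> apply_moves:
  moves:
    - [0,0,0,0,0,0,0]
    - [0,0,0,0,0,0,0]
    - [0,0,0,0,0,0,0]
    - [0,0,0,0,0,0,0]

```text
time_s: 4.2
tool_pos: [0.4702, 0.336, 0.0131]
tool_rot: [180.0, 0.0, -179.1]
force: [-0.1, 0.9, -0.5]
grip_width: 0.0237
grasp_force: 60.0
```

>>> apply_moves:
  moves:
    - [0,0,-0.1,0,0,0,0]
    - [0,0,-0.25,0,0,0,0]
    - [0,0,-0.4,0,0,0,0]
    - [0,0,-0.55,0,0,0,0]
    - [-0.01,-0.08,-0.65,0,0,0.09,0]
    - [-0.02,-0.16,-0.69,0,0,0.18,0]
    - [-0.03,-0.24,-0.69,0,0,0.27,0]
    - [-0.04,-0.32,-0.69,0,0,0.36,0]
    - [-0.05,-0.4,-0.69,0,0,0.45,0]
    - [-0.06,-0.48,-0.69,0,0,0.54,0]
    - [-0.07,-0.56,-0.69,0,0,0.63,0]
    - [-0.08,-0.64,-0.69,0,0,0.72,0]
    - [-0.09,-0.72,-0.69,0,0,0.81,0]
    - [-0.1,-0.78,-0.69,0,0,0.9,0]
    - [-0.104,-0.81,-0.69,0,0,0.98,0]
    - [-0.104,-0.81,-0.69,0,0,1,0]
    - [-0.104,-0.81,-0.69,0,0,1,0]

```text
time_s: 5.9
tool_pos: [0.4929, 0.1744, 0.1506]
tool_rot: [-179.9, -0.0, 95.0]
force: [-0.5, -0.1, -3.6]
grip_width: 0.0235
grasp_force: 60.0
```

```bash
cat >> go.py <<'E'
YAW=np.radians(4.7);D=np.array([np.cos(YAW),np.sin(YAW)]);Lv=np.array([-D[1],D[0]]);O=np.array([.561,.025])
def goc(face,yc,z,yaw=94.7):   # face x and head y in conveyor frame
    p=O+(face-.045)*D+(yc+.056)*Lv
    q=env.get_obs()['tool_pos'][:2]-O; print('now face',round(q@D+.045,4),'yc',round(q@Lv-.056,4))
    go(p[0],p[1],z,yaw)
E
python3 - <<'E'
from go import *
goc(.005,.098,.087)
s=shot('side'); t=shot('top')
cv2.imwrite('pics/g2.png',np.hstack([cv2.resize(s[120:250,200:330],(400,400),interpolation=cv2.INTER_CUBIC),cv2.resize(t[95:225,190:320],(400,400),interpolation=cv2.INTER_CUBIC)])[:,:,::-1])
E
```

```text
now face -0.0106 yc 0.0985
t 5.9 [0.4929 0.1744 0.1506] [-179.94   -0.     95.03] F [-0.5 -0.1 -3.6] w 0.0235 q [-43.   6.  22. 107.  -2.  68. -15.]
shift [-0.0031  0.0783  0.3179] turn [-0.0007 -0.      0.0038]
```

View pics/g2.png

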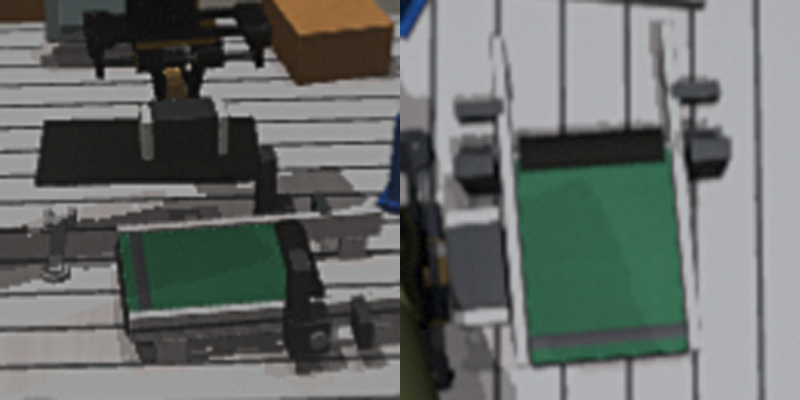

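The mallet is level, behind the left lug and lined up with it. I'll lower it and move up to the lug.

>>> apply_moves:
  moves:
    - [0,0.02,0.08,0,0,0,0]
    - [0,0.05,0.2,0,0,0,0]
    - [0,0.078,0.29,0,0,0,0]
    - [0,0.09,0.31,0,0,0,0]
    - [0,0.11,0.31,0,0,0,0]
    - [0,0.13,0.31,0,0,0,0]
    - [0,0.13,0.31,0,0,0,0]
    - [0,0.13,0.31,0,0,0,0]

```text
time_s: 6.8
tool_pos: [0.52, 0.1768, 0.0901]
tool_rot: [179.9, -0.0, 94.9]
force: [-0.6, 0.9, -3.6]
grip_width: 0.0237
grasp_force: 60.0
```

```bash
python3 - <<'E'
from go import *
goc(.02,.098,.087)
E
```

```text
now face 0.0166 yc 0.0986
t 6.8 [0.52   0.1768 0.0901] [ 1.7992e+02 -4.0000e-02  9.4940e+01] F [-0.6  0.9 -3.6] w 0.0237 q [-42.  13.  23. 107.  -6.  61. -12.]
shift [-0.0032  0.0171  0.0156] turn [ 0.0009 -0.0005  0.0028]
```

>>> apply_moves:
  moves:
    - [0,0.005,0.01,0,0,0,0]
    - [0,0.01,0.01,0,0,0,0]
    - [0,0.015,0.01,0,0,0,0]
    - [0,0.02,0.01,0,0,0,0]
    - [0,0.025,0.01,0,0,0,0]
    - [0,0.03,0.01,0,0,0,0]

```text
time_s: 7.4
tool_pos: [0.5255, 0.177, 0.0872]
tool_rot: [180.0, -0.0, 94.9]
force: [0.1, -0.1, -3.4]
grip_width: 0.0234
grasp_force: 60.0
```

>>> apply_moves:
  moves:
    - [0,0.005,0,0,0,0,0]
    - [0,0.01,0,0,0,0,0]
    - [0,0.01,0,0,0,0,0]

```text
time_s: 7.7
tool_pos: [0.5276, 0.1771, 0.0872]
tool_rot: [180.0, -0.0, 94.9]
force: [0.1, -0.2, -3.9]
grip_width: 0.0235
grasp_force: 60.0
```

>>> apply_moves:
  moves:
    - [0,0.005,0,0,0,0,0]
    - [0,0.01,0,0,0,0,0]
    - [0,0.01,0,0,0,0,0]

```text
time_s: 8.0
tool_pos: [0.5291, 0.1774, 0.0871]
tool_rot: [-180.0, -0.0, 94.9]
force: [-0.8, -0.1, -2.9]
grip_width: 0.0235
grasp_force: 60.0
```

```bash
python3 - <<'E'
from go import *
goc(.03,.098,.087)
E
```

```text
now face 0.0257 yc 0.0985
t 8.0 [0.5291 0.1774 0.0871] [-1.7996e+02 -1.0000e-02  9.4920e+01] F [-0.8 -0.1 -2.9] w 0.0235 q [-41.  14.  23. 106.  -6.  61. -11.]
shift [-0.0025  0.0215  0.0004] turn [-0.0005 -0.0001  0.0026]
```

>>> apply_moves:
  moves:
    - [0,0.005,0,0,0,0,0]
    - [0,0.01,0,0,0,0,0]
    - [0,0.01,0,0,0,0,0]

```text
time_s: 8.3
tool_pos: [0.5299, 0.1775, 0.0868]
tool_rot: [-179.8, -0.0, 94.9]
force: [-5.0, 0.1, -0.5]
grip_width: 0.0238
grasp_force: 60.1
```

>>> apply_moves:
  moves:
    - [0,0.005,0,0,0,0,0]
    - [0,0.01,0,0,0,0,0]
    - [0,0.01,0,0,0,0,0]

```text
time_s: 8.6
tool_pos: [0.5318, 0.1777, 0.0868]
tool_rot: [-179.8, -0.0, 94.9]
force: [-5.5, -1.0, -1.2]
grip_width: 0.0234
grasp_force: 60.1
```

Contact was at about face x = 26 mm, with 5 N of friction. Now I'll back off and cross to the right lug.

>>> apply_moves:
  moves:
    - [0,-0.04,0,0,0,0,0]
    - [0,-0.09,0,0,0,0,0]
    - [-0.06,-0.1,0,0,0,0,0]
    - [-0.2,-0.1,0,0,0,0,0]
    - [-0.4,-0.1,0,0,0,0,0]
    - [-0.6,-0.1,0,0,0,0,0]
    - [-0.8,-0.1,0,0,0,0,0]
    - [-0.93,-0.1,0,0,0,0,0]
    - [-0.98,-0.1,0,0,0,0,0]
    - [-0.98,-0.08,0,0,0,0,0]
    - [-0.98,-0.06,0,0,0,0,0]
    - [-0.98,-0.05,0,0,0,0,0]
    - [-0.98,-0.05,0,0,0,0,0]

```text
time_s: 9.9
tool_pos: [0.5406, -0.0166, 0.087]
tool_rot: [-180.0, -0.0, 95.1]
force: [0.1, 0.3, -3.9]
grip_width: 0.0237
grasp_force: 60.0
```

```bash
python3 - <<'E'
from go import *
goc(.022,-.098,.087)
E
```

```text
now face 0.0213 yc -0.0958
t 9.9 [ 0.5406 -0.0166  0.087 ] [-1.80e+02 -1.00e-02  9.51e+01] F [ 0.1  0.3 -3.9] w 0.0237 q [-28.  12.  30. 109.  -7.  61.  10.]
shift [-0.011   0.0035  0.0001] turn [-0.     -0.0002  0.0046]
```

>>> apply_moves:
  moves:
    - [-0.005,0.005,0,0,0,0.002,0]
    - [-0.01,0.01,0,0,0,0.004,0]
    - [-0.01,0.015,0,0,0,0.004,0]
    - [-0.01,0.015,0,0,0,0.004,0]

```text
time_s: 10.3
tool_pos: [0.5421, -0.0198, 0.0868]
tool_rot: [-179.8, -0.1, 94.6]
force: [-5.1, 1.0, -0.2]
grip_width: 0.0237
grasp_force: 60.0
```

>>> apply_moves:
  moves:
    - [0,0.005,0,0,0,0,0]
    - [0,0.01,0,0,0,0,0]
    - [0,0.01,0,0,0,0,0]

```text
time_s: 10.6
tool_pos: [0.5438, -0.0196, 0.0868]
tool_rot: [-179.8, -0.1, 94.6]
force: [-6.1, 1.5, -0.3]
grip_width: 0.0238
grasp_force: 60.0
```

>>> apply_moves:
  moves:
    - [0,0.005,0,0,0,0,0]
    - [0,0.01,0,0,0,0,0]
    - [0,0.01,0,0,0,0,0]

```text
time_s: 10.9
tool_pos: [0.5458, -0.0195, 0.0868]
tool_rot: [-179.8, -0.1, 94.6]
force: [-5.7, 0.9, -0.3]
grip_width: 0.0239
grasp_force: 60.0
```

>>> apply_moves:
  moves:
    - [0,0.005,0,0,0,0,0]
    - [0,0.01,0,0,0,0,0]
    - [0,0.015,0,0,0,0,0]
    - [0,0.02,0,0,0,0,0]
    - [0,0.025,0,0,0,0,0]
    - [0,0.03,0,0,0,0,0]
    - [0,0.035,0,0,0,0,0]
    - [0,0.035,0,0,0,0,0]

```text
time_s: 11.7
tool_pos: [0.5528, -0.0189, 0.0868]
tool_rot: [-179.8, -0.1, 94.6]
force: [-5.3, 2.3, -0.4]
grip_width: 0.0234
grasp_force: 60.0
```

>>> apply_moves:
  moves:
    - [0,-0.04,0,0,0,0,0]
    - [0,-0.1,0,0,0,0,0]
    - [0.06,-0.12,0,0,0,0,0]
    - [0.2,-0.12,0,0,0,0,0]
    - [0.4,-0.12,0,0,0,0,0]
    - [0.6,-0.12,0,0,0,0,0]
    - [0.8,-0.12,0,0,0,0,0]
    - [0.93,-0.11,0,0,0,0,0]
    - [0.98,-0.09,0,0,0,0,0]
    - [0.98,-0.07,0,0,0,0,0]
    - [0.98,-0.06,0,0,0,0,0]
    - [0.98,-0.06,0,0,0,0,0]

```text
time_s: 12.9
tool_pos: [0.5275, 0.1728, 0.0872]
tool_rot: [180.0, 0.1, 94.4]
force: [-0.2, -0.7, -3.5]
grip_width: 0.0235
grasp_force: 60.0
```

```bash
python3 - <<'E'
from go import *
goc(.04,.098,.087)
E
```

```text
now face 0.0237 yc 0.094
t 12.9 [0.5275 0.1728 0.0872] [1.7998e+02 6.0000e-02 9.4400e+01] F [-0.2 -0.7 -3.5] w 0.0235 q [-41.  14.  23. 107.  -6.  61. -12.]
shift [0.0204 0.0812 0.001 ] turn [ 0.0003  0.0007 -0.0035]
```

>>> apply_moves:
  moves:
    - [0.01,0.01,0,0,0,-0.003,0]
    - [0.02,0.018,0,0,0,-0.003,0]
    - [0.02,0.024,0,0,0,-0.003,0]
    - [0.02,0.03,0,0,0,-0.003,0]
    - [0.02,0.036,0,0,0,-0.003,0]
    - [0.02,0.042,0,0,0,-0.003,0]
    - [0.02,0.048,0,0,0,-0.003,0]
    - [0.02,0.054,0,0,0,-0.003,0]
    - [0.02,0.06,0,0,0,-0.003,0]
    - [0.02,0.066,0,0,0,-0.003,0]
    - [0.02,0.072,0,0,0,-0.003,0]
    - [0.02,0.078,0,0,0,-0.003,0]
    - [0.02,0.083,0,0,0,-0.003,0]
    - [0.02,0.083,0,0,0,-0.003,0]

```text
time_s: 14.3
tool_pos: [0.5413, 0.1804, 0.0868]
tool_rot: [-179.8, 0.0, 94.8]
force: [-6.1, -0.1, -0.9]
grip_width: 0.0237
grasp_force: 60.1
```

>>> apply_moves:
  moves:
    - [0,-0.04,0,0,0,0,0]
    - [0,-0.1,0,0,0,0,0]
    - [-0.06,-0.12,0,0,0,0,0]
    - [-0.2,-0.12,0,0,0,0,0]
    - [-0.4,-0.12,0,0,0,0,0]
    - [-0.6,-0.12,0,0,0,0,0]
    - [-0.8,-0.12,0,0,0,0,0]
    - [-0.93,-0.11,0,0,0,0,0]
    - [-0.98,-0.09,0,0,0,0,0]
    - [-0.98,-0.07,0,0,0,0,0]
    - [-0.98,-0.06,0,0,0,0,0]
    - [-0.98,-0.06,0,0,0,0,0]

```text
time_s: 15.5
tool_pos: [0.5478, -0.0136, 0.087]
tool_rot: [-180.0, -0.0, 95.0]
force: [-0.7, 0.0, -4.1]
grip_width: 0.0234
grasp_force: 60.0
```

```bash
python3 - <<'E'
from go import *
goc(.046,-.098,.087)
t=shot('top')
cv2.imwrite('pics/g3.png',cv2.resize(t[95:225,190:320],(520,520),interpolation=cv2.INTER_CUBIC)[:,:,::-1])
E
```

```text
now face 0.0287 yc -0.0934
t 15.5 [ 0.5478 -0.0136  0.087 ] [-1.800e+02 -5.000e-02  9.502e+01] F [-0.7  0.  -4.1] w 0.0234 q [-28.  13.  30. 108.  -8.  61.  10.]
shift [-0.0234  0.0865  0.    ] turn [-0.     -0.0005  0.0037]
```

View pics/g3.png

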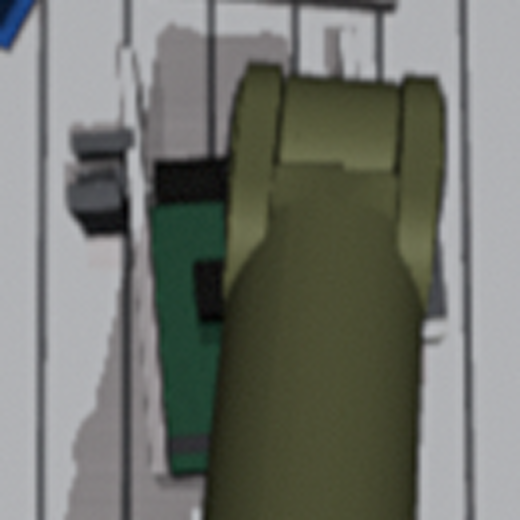

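The left lug has moved ahead, so the gap to its stop is smaller. Now the right end, to about 25 mm.

>>> apply_moves:
  moves:
    - [-0.01,0.01,0,0,0,0.003,0]
    - [-0.023,0.018,0,0,0,0.003,0]
    - [-0.023,0.024,0,0,0,0.003,0]
    - [-0.023,0.03,0,0,0,0.003,0]
    - [-0.023,0.036,0,0,0,0.003,0]
    - [-0.023,0.042,0,0,0,0.003,0]
    - [-0.023,0.048,0,0,0,0.003,0]
    - [-0.023,0.054,0,0,0,0.003,0]
    - [-0.023,0.06,0,0,0,0.003,0]
    - [-0.023,0.066,0,0,0,0.003,0]
    - [-0.023,0.072,0,0,0,0.003,0]
    - [-0.023,0.078,0,0,0,0.003,0]
    - [-0.023,0.083,0,0,0,0.003,0]
    - [-0.023,0.083,0,0,0,0.003,0]

```text
time_s: 16.95
tool_pos: [0.5629, -0.0194, 0.0869]
tool_rot: [-179.8, -0.0, 94.5]
force: [-5.5, -0.6, 0.5]
grip_width: 0.0235
grasp_force: 60.0
```

>>> apply_moves:
  moves:
    - [0,-0.04,0,0,0,0,0]
    - [0,-0.1,0,0,0,0,0]
    - [0.06,-0.12,0,0,0,0,0]
    - [0.2,-0.12,0,0,0,0,0]
    - [0.4,-0.12,0,0,0,0,0]
    - [0.6,-0.12,0,0,0,0,0]
    - [0.8,-0.12,0,0,0,0,0]
    - [0.95,-0.11,0,0,0,0,0]
    - [1,-0.09,0,0,0,0,0]
    - [1,-0.08,0,0,0,0,0]
    - [1,-0.08,0,0,0,0,0]

```text
time_s: 18.05
tool_pos: [0.5329, 0.1778, 0.0872]
tool_rot: [180.0, 0.1, 94.5]
force: [0.6, -1.3, -3.5]
grip_width: 0.0234
grasp_force: 60.0
```

```bash
python3 - <<'E'
from go import *
goc(.048,.098,.087)
E
```

```text
now face 0.0295 yc 0.0985
t 18.05 [0.5329 0.1778 0.0872] [1.7998e+02 6.0000e-02 9.4540e+01] F [ 0.6 -1.3 -3.5] w 0.0234 q [-42.  14.  23. 106.  -6.  61. -11.]
shift [-0.0025  0.0926  0.0009] turn [ 0.0003  0.0007 -0.0019]
```

>>> apply_moves:
  moves:
    - [0,0.012,0,0,0,-0.002,0]
    - [0,0.025,0,0,0,-0.002,0]
    - [0,0.036,0,0,0,-0.002,0]
    - [0,0.043,0,0,0,-0.002,0]
    - [0,0.05,0,0,0,-0.002,0]
    - [0,0.056,0,0,0,-0.002,0]
    - [0,0.062,0,0,0,-0.002,0]
    - [0,0.068,0,0,0,-0.002,0]
    - [0,0.074,0,0,0,-0.002,0]
    - [0,0.08,0,0,0,-0.002,0]
    - [0,0.086,0,0,0,-0.002,0]
    - [0,0.09,0,0,0,-0.002,0]
    - [0,0.09,0,0,0,-0.002,0]

```text
time_s: 19.35
tool_pos: [0.5489, 0.1798, 0.0869]
tool_rot: [-179.8, 0.0, 94.7]
force: [-5.9, -1.2, 0.2]
grip_width: 0.0232
grasp_force: 60.1
```

>>> apply_moves:
  moves:
    - [0,0.005,0,0,0,0,0]
    - [0,0.01,0,0,0,0,0]
    - [0,0.01,0,0,0,0,0]

```text
time_s: 19.65
tool_pos: [0.5509, 0.18, 0.0869]
tool_rot: [-179.8, 0.0, 94.7]
force: [-5.0, -2.6, 0.1]
grip_width: 0.0234
grasp_force: 60.1
```

```bash
python3 - <<'E'
from go import *
goc(.05,.098,.087)
E
```

```text
now face 0.0476 yc 0.0993
t 19.65 [0.5509 0.18   0.0869] [-1.7978e+02  4.0000e-02  9.4720e+01] F [-5.  -2.6  0.1] w 0.0234 q [-41.  17.  23. 103.  -7.  62. -10.]
shift [-0.0064  0.0119 -0.0006] turn [-0.0025  0.0004  0.0002]
```

>>> apply_moves:
  moves:
    - [0,0.005,0,0,0,0,0]
    - [0,0.01,0,0,0,0,0]
    - [0,0.01,0,0,0,0,0]

```text
time_s: 19.95
tool_pos: [0.5529, 0.1801, 0.0869]
tool_rot: [-179.8, 0.0, 94.7]
force: [-5.9, -1.3, -0.1]
grip_width: 0.0234
grasp_force: 60.1
```

>>> apply_moves:
  moves:
    - [0,0.005,0,0,0,0,0]
    - [0,0.007,0,0,0,0,0]
    - [0,0.007,0,0,0,0,0]

```text
time_s: 20.25
tool_pos: [0.5542, 0.1803, 0.0869]
tool_rot: [-179.8, 0.0, 94.7]
force: [-5.5, -1.6, -0.8]
grip_width: 0.0236
grasp_force: 60.1
```

>>> apply_moves:
  moves:
    - [0,0.004,0,0,0,0,0]
    - [0,0.006,0,0,0,0,0]
    - [0,0.006,0,0,0,0,0]

```text
time_s: 20.55
tool_pos: [0.5544, 0.1803, 0.0868]
tool_rot: [-179.7, 0.0, 94.7]
force: [-8.6, -1.7, 2.7]
grip_width: 0.0237
grasp_force: 60.1
```

The left end is against its stop: the force is rising and it has stopped moving. Now the right end.

>>> apply_moves:
  moves:
    - [0,-0.04,0,0,0,0,0]
    - [0,-0.1,0,0,0,0,0]
    - [-0.06,-0.12,0,0,0,0,0]
    - [-0.2,-0.12,0,0,0,0,0]
    - [-0.4,-0.12,0,0,0,0,0]
    - [-0.6,-0.12,0,0,0,0,0]
    - [-0.8,-0.12,0,0,0,0,0]
    - [-0.95,-0.11,0,0,0,0,0]
    - [-1,-0.09,0,0,0,0,0]
    - [-1,-0.07,0,0,0,0,0]
    - [-1,-0.06,0,0,0,0,0]
    - [-1,-0.06,0,0,0,0,0]

```text
time_s: 21.75
tool_pos: [0.5619, -0.0171, 0.087]
tool_rot: [180.0, -0.0, 94.9]
force: [-0.1, 0.9, -3.1]
grip_width: 0.0234
grasp_force: 60.0
```

```bash
python3 - <<'E'
from go import *
goc(.049,-.098,.087)
E
```

```text
now face 0.0425 yc -0.098
t 21.75 [ 0.5619 -0.0171  0.087 ] [ 1.800e+02 -5.000e-02  9.493e+01] F [-0.1  0.9 -3.1] w 0.0234 q [-27.  15.  30. 106.  -9.  61.  11.]
shift [-0.0001  0.0326  0.0001] turn [ 0.     -0.0006  0.0027]
```

>>> apply_moves:
  moves:
    - [0,0.006,0,0,0,0.003,0]
    - [0,0.011,0,0,0,0.003,0]
    - [0,0.016,0,0,0,0.003,0]
    - [0,0.021,0,0,0,0.003,0]
    - [0,0.026,0,0,0,0.003,0]
    - [0,0.031,0,0,0,0.003,0]
    - [0,0.036,0,0,0,0.003,0]
    - [0,0.036,0,0,0,0.003,0]

```text
time_s: 22.55
tool_pos: [0.567, -0.0172, 0.0866]
tool_rot: [-179.8, -0.1, 94.6]
force: [-5.7, 1.9, -0.9]
grip_width: 0.0232
grasp_force: 60.0
```

>>> apply_moves:
  moves:
    - [0,0.004,0,0,0,0,0]
    - [0,0.007,0,0,0,0,0]
    - [0,0.007,0,0,0,0,0]

```text
time_s: 22.85
tool_pos: [0.5683, -0.0171, 0.0866]
tool_rot: [-179.8, -0.1, 94.6]
force: [-5.7, 2.4, -1.0]
grip_width: 0.0234
grasp_force: 60.0
```

>>> apply_moves:
  moves:
    - [0,0.004,0,0,0,0,0]
    - [0,0.006,0,0,0,0,0]
    - [0,0.006,0,0,0,0,0]

```text
time_s: 23.15
tool_pos: [0.5695, -0.017, 0.0866]
tool_rot: [-179.8, -0.1, 94.6]
force: [-6.0, 2.2, -1.0]
grip_width: 0.0237
grasp_force: 60.0
```

>>> apply_moves:
  moves:
    - [0,0.004,0,0,0,0,0]
    - [0,0.006,0,0,0,0,0]
    - [0,0.006,0,0,0,0,0]

```text
time_s: 23.45
tool_pos: [0.5703, -0.017, 0.0866]
tool_rot: [-179.7, -0.1, 94.6]
force: [-7.3, 2.3, 0.6]
grip_width: 0.0233
grasp_force: 60.0
```

>>> apply_moves:
  moves:
    - [0,0.004,0,0,0,0,0]
    - [0,0.006,0,0,0,0,0]
    - [0,0.006,0,0,0,0,0]

```text
time_s: 23.75
tool_pos: [0.5703, -0.0169, 0.0864]
tool_rot: [-179.6, -0.1, 94.5]
force: [-9.9, 4.0, 1.2]
grip_width: 0.0236
grasp_force: 60.1
```

Both ends are seated. I'll back off, lift, and carry the mallet back to the mat.

>>> apply_moves:
  moves:
    - [0,-0.05,0,0,0,0,0]
    - [0,-0.15,0,0,0,0,0]
    - [0,-0.25,-0.1,0,0,0,0]
    - [0.05,-0.35,-0.25,0,0,0,0]
    - [0.15,-0.42,-0.35,0,0,0,0]
    - [0.35,-0.45,-0.4,0,0,0,0]
    - [0.55,-0.45,-0.4,0,0,0,0]
    - [0.75,-0.45,-0.4,0,0,0,0]
    - [0.92,-0.45,-0.4,0,0,0,0]
    - [1,-0.45,-0.4,0,0,0,0]
    - [1,-0.45,-0.4,0,0,0,0]

```text
time_s: 24.85
tool_pos: [0.4681, 0.1765, 0.1672]
tool_rot: [179.9, -0.0, 94.8]
force: [-0.5, 0.5, -4.1]
grip_width: 0.0238
grasp_force: 60.0
```

```bash
python3 - <<'E'
from go import *
go(.470,.345,.167,180.5)
E
```

```text
t 24.85 [0.4681 0.1765 0.1672] [ 1.7995e+02 -3.0000e-02  9.4760e+01] F [-0.5  0.5 -4.1] w 0.0238 q [-42.   2.  19. 109.  -1.  69. -18.]
shift [0.839  0.0796 0.0013] turn [ 7.000e-04  2.000e-04 -9.976e-01]
```

>>> apply_moves:
  moves:
    - [0.08,0.008,0,0,0,-0.09,0]
    - [0.16,0.016,0,0,0,-0.18,0]
    - [0.24,0.024,0,0,0,-0.27,0]
    - [0.32,0.032,0,0,0,-0.36,0]
    - [0.4,0.04,0,0,0,-0.45,0]
    - [0.48,0.048,0,0,0,-0.54,0]
    - [0.56,0.056,0,0,0,-0.63,0]
    - [0.64,0.064,0,0,0,-0.72,0]
    - [0.72,0.072,0,0,0,-0.81,0]
    - [0.8,0.078,0.1,0,0,-0.9,0]
    - [0.839,0.08,0.2,0,0,-0.97,0]
    - [0.839,0.08,0.35,0,0,-0.998,0]
    - [0.839,0.08,0.5,0,0,-0.998,0]
    - [0.839,0.08,0.6,0,0,-0.998,0]
    - [0.839,0.08,0.6,0,0,-0.998,0]

```text
time_s: 26.35
tool_pos: [0.4702, 0.3382, 0.0437]
tool_rot: [-179.6, -0.3, -179.9]
force: [-0.2, -1.6, -3.0]
grip_width: 0.0235
grasp_force: 60.0
```

```bash
python3 - <<'E'
from go import *
go(.470,.345,.013,180.5)
s=shot('side');t=shot('top')
cv2.imwrite('pics/g4.png',np.hstack([cv2.resize(s[110:250,190:330],(400,400),interpolation=cv2.INTER_CUBIC),cv2.resize(t[95:265,100:320],(400,309),interpolation=cv2.INTER_CUBIC,dst=None) if 0 else cv2.resize(t[80:280,105:305],(400,400),interpolation=cv2.INTER_CUBIC)])[:,:,::-1])
E
```

```text
t 26.35 [0.4702 0.3382 0.0437] [-179.65   -0.26 -179.87] F [-0.2 -1.6 -3. ] w 0.0235 q [-45.  19.   8. 104.  -3.  57.  54.]
shift [0.     0.0348 0.1533] turn [-0.0041 -0.003  -0.0043]
```

View pics/g4.png

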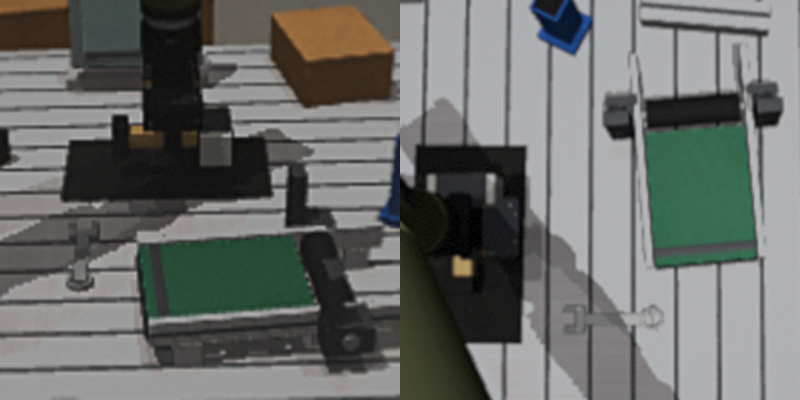

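Both lugs touch their stops, and the mallet is level over the mat. I'll lower it.

>>> apply_moves:
  moves:
    - [0,0.02,0.04,0,0,0,0]
    - [0,0.03,0.08,0,0,0,0]
    - [0,0.03,0.11,0,0,0,0]
    - [0,0.03,0.13,0,0,0,0]
    - [0,0.03,0.14,0,0,0,0]
    - [0,0.03,0.147,0,0,0,0]
    - [0,0.03,0.15,0,0,0,0]
    - [0,0.03,0.15,0,0,0,0]

```text
time_s: 27.25
tool_pos: [0.4714, 0.3486, 0.0173]
tool_rot: [180.0, 0.0, -179.7]
force: [-0.2, 0.4, -4.4]
grip_width: 0.0235
grasp_force: 60.0
```

>>> apply_moves:
  moves:
    - [0,0,0.005,0,0,0,0]
    - [0,0,0.01,0,0,0,0]
    - [0,0,0.015,0,0,0,0]
    - [0,0,0.019,0,0,0,0]
    - [0,0,0.021,0,0,0,0]
    - [0,0,0.021,0,0,0,0]

```text
time_s: 27.85
tool_pos: [0.4711, 0.3486, 0.0132]
tool_rot: [180.0, -0.0, -179.7]
force: [-0.6, -1.5, -1.5]
grip_width: 0.0234
grasp_force: 60.0
```

>>> apply_moves:
  moves:
    - [0,0,0.002,0,0,0,0]
    - [0,0,0.002,0,0,0,0.6]
    - [0,0,0.002,0,0,0,0.9]
    - [0,0,0.002,0,0,0,0.9]
    - [0,0,0.002,0,0,0,0.9]
    - [0,0,0.002,0,0,0,0.9]
    - [0,0,0.002,0,0,0,0.9]
    - [0,0,0.002,0,0,0,0.9]
    - [0,0,0.002,0,0,0,0.9]
    - [0,0,0.002,0,0,0,0.9]

```text
time_s: 28.85
tool_pos: [0.4712, 0.3486, 0.0126]
tool_rot: [180.0, 0.0, -179.7]
force: [0.6, -0.0, -0.2]
grip_width: 0.0775
grasp_force: 0.0
```

>>> apply_moves:
  moves:
    - [0,0,-0.05,0,0,0,0.9]
    - [0,0,-0.2,0,0,0,0.9]
    - [0,0,-0.4,0,0,0,0.9]
    - [0,0,-0.6,0,0,0,0.9]
    - [0.2,0.1,-0.8,0,0,0,0.9]
    - [0.4,0.3,-0.8,0,0,0,0.9]
    - [0.4,0.5,-0.8,0,0,0,0.9]
    - [0.4,0.7,-0.8,0,0,0,0.9]
    - [0.4,0.8,-0.8,0,0,0,0.9]
    - [0.4,0.8,-0.8,0,0,0,0.9]

```text
time_s: 29.85
tool_pos: [0.3884, 0.5116, 0.1728]
tool_rot: [179.9, -0.0, -179.5]
force: [-0.8, -0.0, -0.6]
grip_width: 0.078
grasp_force: 0.0
```

```bash
python3 - <<'E'
from go import *
go(.470,.345,.013,180.5)
s=shot('side');t=shot('top')
cv2.imwrite('pics/g5.png',np.hstack([cv2.resize(s[110:250,190:330],(400,400),interpolation=cv2.INTER_CUBIC),cv2.resize(t[80:280,105:305],(400,400),interpolation=cv2.INTER_CUBIC)])[:,:,::-1])
E
```

```text
t 29.85 [0.3884 0.5116 0.1728] [ 1.7990e+02 -3.0000e-02 -1.7945e+02] F [-0.8 -0.  -0.6] w 0.078 q [-57.  19.   2.  88.  -1.  73.  36.]
shift [-0.4002 -0.8381  0.7976] turn [ 0.0011 -0.0003  0.0005]
```

View pics/g5.png

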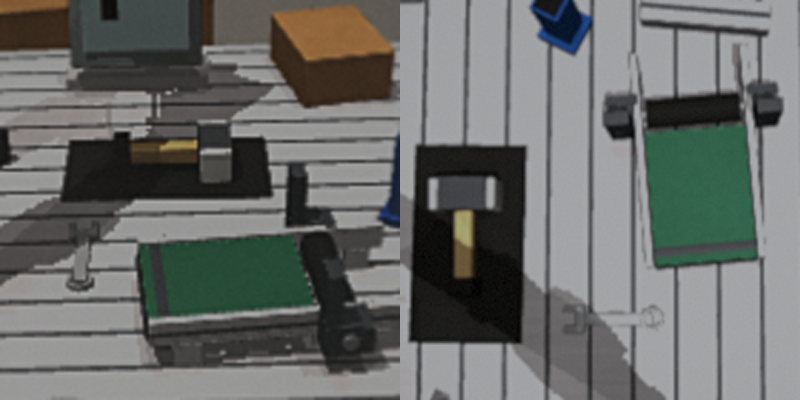

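The mallet lies flat in the middle of the mat, both lugs are at their stops, and the other things are where they were. I'll hand the job in.

```bash
python3 -c "
from cell import env
print(env.sign_off())"
```

```text
the job is handed in; nothing more can be done
None
```

I handed the job in at about 30 s: both roller ends are against their stops, the mallet lies flat on its mat and nothing else was moved; sign-off returned no verdict.

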